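# Back off the trimming carriage and hold the index plunger out

### The job

A trimming pass on the pot is finished and the turntable has to be freed for indexing. Wind the handwheel of the trimming rest by its crank grip until the carriage that carries the loop tool touches its end stop, away from the pot; only then take the turntable's index plunger by its knob, pull it straight up as far as it goes and keep holding it there with the pin clear of its hole: your program finishes while still holding the plunger fully up. Leave the pot, the little clay stamp on the rest and the brush where they are.

Things in the scene. Friction and masses are not known exactly. Their poses are not given: they have to be found in the camera images.
- turntable: Indexing turntable fixed to the bench's right half, plunger on the robot's side or the right: aluminium wheelhead 240 mm across, top at z 62, 12 index holes at radius 105. Origin on its vertical axis at the bench. Its -x points to the plunger, 105 out, whose barrel (25 across, top z 108) sits in an arm (30 wide, top z 100) from a grey column (24 x 40, 100 high, 147 out).
- knob: Knob of the index plunger: black upright cylinder 28 mm across, 34 tall. Origin at its middle, on the vertical axis; with the pin seated this is at z 135 and the knob spans z 118 to 152, on a 12 mm stem 10 above the barrel. It turns freely on its stem. The pot's wall is at least 35 from the knob.
- plunger (a joint): How far the plunger is pulled up, m: 0 seated, 0.018 fully back against its stop. A spring pulls it down with 5 N when seated, rising evenly to 12 N fully back; it does not latch, so it snaps home when let go. The pin leaves the hole at 0.010.
- pin_tip (a point): Lower end of the plunger's 10 diameter steel pin; seated it is 10 below the wheelhead's top (z = 52), fully back 8 above it (z = 70).
- seat_hole (a point): Mouth of the hole the pin sits in, in the wheelhead's top, z = 62.
- rest: Trimming rest fixed to the left half: green plate 200 (its x) x 300 (its y) x 12 mm, origin under its centre at the bench. A rail runs along its y, with a dark end stop at the +y end. On it rides the carriage (steel block 80 x 90, top z 65) with a tool post (top z 99) and a bar with a loop tool pointing to -y, to the pot. The handwheel is on the -x side.
- carriage (a joint): Gap between the carriage's +y face and the end stop, m: 0 touching; starts between 0.035 and 0.075. Driven by the handwheel: gap = 0.008 m times the handwheel's angle in rad (50 mm a turn).
- handwheel (a joint): Handwheel angle, rad, growing counterclockwise seen from above; 0 (hard stop) when the carriage touches the end stop, so wind it CLOCKWISE, 4.4 to 9.4 rad in all (0.7 to 1.5 turns). Needs 0.1 N m (2 to 3 N at the grip), stays where left. From the axis the crank grip lies along the rest's +x at angle 0, else this angle counterclockwise from that.
- wheel_axis (a point): Point on the handwheel's vertical axis, 35 to the -x side of the rest's origin, at the height of the crank grip's middle (z = 133). The wheel is an aluminium ring with three spokes, 122 over all, rim top at z = 109.
- crank_grip (a point): Middle of the crank grip, z = 133: a black upright cylinder 20 diameter, 42 tall (z = 111 to 153), 45 from the wheel's axis. It spins freely about its own axis, so it can be pinched from above and carried round in a circle without turning the hand.
- pot: Leather-hard clay pot, upside down on the middle of the wheelhead, 100 diameter, 82 tall; origin at the centre of its underside. Leave alone.
- stamp: Small upright clay stamp, 32 diameter, 46 tall, standing on the rest's base plate in its -x, +y corner, lower than the handwheel's rim. Leave alone.
- brush: Brush 170 long lying on the bench near the robot, to the right. Leave alone.

How it is judged:
By the outcome, as a careful person would: the job done as asked, in the order asked, and still so for the second after the job is handed in, while the arm keeps its last pose, push and grip.
It also fails if it takes over 58 s, if anything falls off the work surface, if the arm or the gripper's body presses on something with over 40 N, if the wrist force passes 120 N, or if a joint passes its speed limit or range.

### The arm

A 6-joint arm with a two-finger parallel gripper is mounted at the origin on the work surface. World frame = base frame: x ahead of the robot, y to its left, z up, the work surface at z = 0. Lengths are in mm, angles in degrees, forces in N, time in s.
With the tool pointing down it reaches from about 325 to 900 mm from the base axis. Payload 3.5 kg.
Tool frame: the origin (TCP) lies between the finger pads, 19 mm behind the fingertips; this is the grasp point; z points along the fingers, y is the line along which they close (so a half turn about z gives the same grasp; the last joint's range is limited). The gripper opens to 85 mm and grips with 20 to 120 N. Pads are 22 mm wide; open, the fingers measure 114 mm over their backs; the gripper's body (76 mm by 85 mm) begins 54 mm behind the grasp point. The pads swing forward as they close: fully open they stand 13 mm farther back than shut.
Start: joints at [-5.924, 15.837, -1.513, 72.651, 0, 84.076], TCP at [624.997, -0.01, 250.013] pointing down, gripper open.
Joint ranges: [-178.77, 178.77], [-48.84, 107.48], [-61.69, 71.31], [-111.58, 123.2], [-90, 87.43], [-180, 180]. Speed limits (degrees/s): [147.25, 147.25, 180, 180, 180, 180].

### API

Orientations are given as [roll, pitch, yaw] about the fixed x, y, z axes, in that order (R = Rz(yaw) Ry(pitch) Rx(roll)).
In Python, from bench import ctrl, jaws, planner, state, grab_frame, order gives the robot as it stands. The module is installed in compiled form; this text tells all that it offers. Calls block until the motion is done:
- ctrl.goto(position, orientation): joint-space move of the TCP to a pose.
- ctrl.movel(position, frame=None, speed=150, threshold=None): straight line of the TCP; frame=None keeps the orientation; speed is the mean speed in mm/s. With threshold (N) it stops when the force on the tool has changed by that much, and returns True; else False.
- ctrl.movej(angles): joint-space move.
- jaws.let_go() and jaws.grasp(newtons=None): open the fingers fully, or close them until they stop; newtons is the grip in N (None keeps the last).
- ctrl.hold(seconds).
- planner.ik(position, orientation): joint angles nearest the present ones, or None.
- state(): the state.
- grab_frame(name): name is "scene" or "side" or "wrist"; returns a dict with "img" (400x640x3 uint8, red, green, blue), "depth" (400x640 float32, mm along the optical axis (not along the pixel's ray), 0 where there is no reading), "camera_matrix" (3x3 intrinsics, pixels), "distortion" ([k1, k2, p1, p2, k3] as OpenCV has them; the pictures are not rectified), "eye" and "orientation" of the camera in the world. Camera axes: x right, y up, looking along -z (the intrinsics and any distortion apply to the point x, -y, -z); pixel columns grow to the right and rows downward; lengths in mm; the calibration is good to about 2 mm. A picture is of the moment at which its call begins.
A pose or a line that the arm cannot do raises ctrl.MotionError and nothing moves.
- order.close_job(): hands the job in; it is judged then, once.
The state is a dict: "clock": time; "joint_positions": joint angles; "dq": joint speeds; "joint_efforts": joint torques, N m; "position": TCP position; "ee_rot": TCP orientation; "wrist_force": force on the tool from outside, world axes, zero at the start; "wrist_torque": the same for the moment, N m; "grip_width": finger opening in mm; "finger_force": force on a finger pad.
Only numpy, scipy, OpenCV 4.12 (cv2) and the standard library are available. Lean on these libraries where they do the work, as an engineer would, in place of code of your own. Each camera call takes 0.05 s, during which the arm holds its last target. There are 200 camera calls.

## Working session

There is one attempt and no reset: what is moved stays moved. The work goes in short steps, each a Python script; the robot and the scene stay as the last script left them, time stands still between calls to the robot, and variables do not carry over. Pictures are saved under pics/ and viewed, at most 10 in all, crops included, and the job is handed in when it is done.

```bash
mkdir -p pics
cat > h.py <<'E'
import numpy as np, cv2
from scipy.spatial.transform import Rotation as R
from bench import ctrl, jaws, planner, state, grab_frame, order
def rot(o):
    o=np.array(o,float)
    return o if o.shape==(3,3) else R.from_euler('xyz',o,degrees=True).as_matrix()
def cloud(f):
    h,w=f['depth'].shape
    u,v=np.meshgrid(np.arange(w),np.arange(h))
    p=cv2.undistortPoints(np.stack([u,v],-1).reshape(-1,1,2).astype(np.float64),np.array(f['camera_matrix'],float),np.array(f['distortion'],float)).reshape(h,w,2)
    d=f['depth'].astype(float)
    c=np.stack([p[...,0]*d,-p[...,1]*d,-d],-1)
    P=c@rot(f['orientation']).T+np.array(f['eye']); P[d<=0]=np.nan
    return P
def save(f,n): cv2.imwrite(f'pics/{n}.png',f['img'][...,::-1])
E
python3 - <<'E'
from h import *
import pickle
for n in ['scene','side']:
    f=grab_frame(n); save(f,n+'0'); pickle.dump(f,open(n+'.pkl','wb')); print(n,f['eye'],f['orientation'])
s=state(); print({k:s[k] for k in ('clock','ee_rot','wrist_force','grip_width')})
E
```

```text
scene [ 910.04152796 -510.71079746  968.95771806] [38.64996668  0.53571954 34.6568143 ]
side [423.4975174  868.09491117 717.70814761] [  53.64282041    0.53675603 -174.52812581]
{'clock': 0.1, 'ee_rot': array([-1.79883513e+02, -1.38548602e-02,  8.99963340e+01]), 'wrist_force': array([ 0.14877535, -0.53035935, -0.09659164]), 'grip_width': 85.70016172057701}
```

View pics/scene0.png

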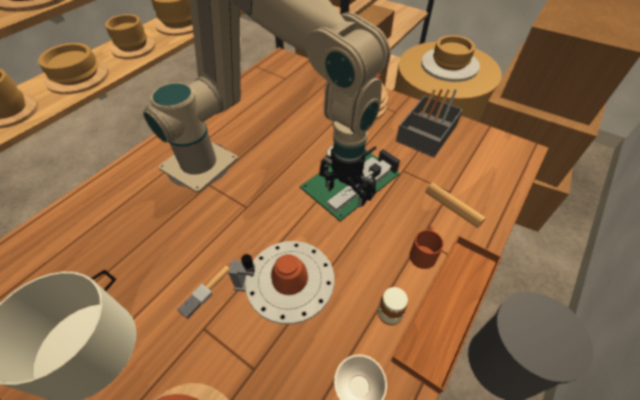

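View pics/side0.png

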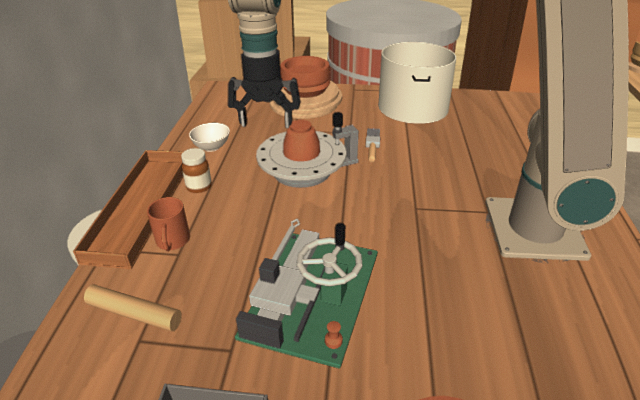

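The side view shows the rest with its grip at (340,236), wheel hub about (330,262), end stop at (260,330) and stamp at (333,335). The knob is at (338,122), and the scene view shows it at (247,262).

Run:
```python
from h import *
import pickle
from scipy.optimize import least_squares
def fitc(p,r=None):
    g=lambda q:np.hypot(p[:,0]-q[0],p[:,1]-q[1])-(r or q[2])
    s=least_squares(g,[*p[:,:2].mean(0),r or 50],loss='soft_l1',f_scale=1.5); return s.x.round(1),np.abs(s.fun).mean().round(2)
for n in ['side','scene']:
    f=pickle.load(open(n+'.pkl','rb')); P=cloud(f); im=f['img'].astype(int); z=P[...,2]
    uu=np.arange(640)[None]+0*z; vv=np.arange(400)[:,None]+0*z
    dark=im.max(-1)<70
    def box(a,b,c,d): return (uu>=a)&(uu<b)&(vv>=c)&(vv<d)
    print(n)
    if n=='side':
        rim=P[box(290,370,232,290)&(abs(z-107)<6)&~dark]
        d=np.hypot(*(rim[:,:2]-np.median(rim[:,:2],0)).T); rim=rim[d>40]
        c,e=fitc(rim); print('rim',len(rim),c,e)
        g=P[box(325,355,218,250)&dark&(z>115)&(z<150)]; gt=P[box(325,355,218,250)&dark&(z>149)]
        print('grip',len(g),fitc(g,10),g.mean(0),len(gt),gt.mean(0),np.nanmax(gt[:,2]))
        green=(im[...,1]>im[...,0]+25)&(abs(z-12)<5)&box(220,400,200,380)
        q=P[green][:,:2].astype(np.float32); print('plate',len(q),cv2.minAreaRect(q),z[green].mean())
    K=box(325,350,105,140) if n=='side' else box(236,258,248,276)
    k=P[K&dark&(z>120)&(z<149)]; kt=P[K&dark&(z>149.)]
    print('knob',len(k),fitc(k,14),k.mean(0),len(kt),kt.mean(0), kt[:,2].max() if len(kt) else 0)
    T=box(250,355,125,185) if n=='side' else box(240,340,238,325)
    w=P[T&(abs(z-62)<3)&(im.min(-1)>110)]
    h=cv2.convexHull(w[:,:2].astype(np.float32))[:,0]; print('wheelhead',len(w),fitc(h.astype(float),120),fitc(h.astype(float)),cv2.minEnclosingCircle(h))
    pot=P[T&(z>75)&(im[...,0]>im[...,2]+50)]; print('pot',fitc(pot),pot[:,2].max())
```

```text
side
rim 1008 [469.8 251.   54. ] 3.06
grip 139 (array([454. , 204.5,  10. ]), np.float64(0.71)) [453.25047896 212.8144959  132.75710101] 63 [453.13453585 207.98288979 152.26976126] 155.88030937544886
plate 4849 ((503.46075439453125, 241.712158203125), (299.3718566894531, 197.2990264892578), 77.72425842285156) 11.7464917469792
knob 97 (array([ 487.7, -245.7,   14. ]), np.float64(1.46)) [ 485.31292505 -234.91775631  135.02287265] 35 [ 486.89553058 -241.65158038  150.59145218] 152.7619845637962
wheelhead 2146 (array([ 579. , -195.6,  120. ]), np.float64(2.11)) (array([ 579. , -195.5,  119.8]), np.float64(2.12)) ((563.7734375, -195.7572021484375), 134.4287109375)
pot (array([ 578. , -190. ,   37.1]), np.float64(7.51)) 147.72527021110602
scene
knob 55 (array([ 485.5, -245.6,   14. ]), np.float64(0.58)) [ 495.48954895 -252.48117316  135.65725975] 67 [ 488.73176147 -247.55576391  152.63695678] 155.30242624930963
wheelhead 3689 (array([ 578.9, -196.6,  120. ]), np.float64(1.01)) (array([ 579.1, -197.1,  118.9]), np.float64(0.4)) ((578.6368408203125, -196.7176971435547), 120.23521423339844)
pot (array([ 587.6, -204.6,   30.3]), np.float64(8.79)) 155.3314994339769
```

Run:
```python
from h import *
import pickle
ctrl.goto([454,206,270],[180,0,90])
f=grab_frame('wrist'); save(f,'w1'); pickle.dump(f,open('w1.pkl','wb'))
P=cloud(f); z=P[...,2]; im=f['img'].astype(int)
t=P[(abs(z-153)<5)&(im.max(-1)<80)&(np.hypot(P[...,0]-454,P[...,1]-206)<25)]
print(f['eye'],len(t),t.mean(0) if len(t) else 0,state()['clock'],state()['position'])
r=P[(abs(z-107)<4)&(im.min(-1)>90)]; d=np.hypot(r[:,0]-469.5,r[:,1]-250); r=r[(d>47)&(d<68)]
from scipy.optimize import least_squares
s=least_squares(lambda q:np.hypot(r[:,0]-q[0],r[:,1]-q[1])-q[2],[469,250,56],loss='soft_l1'); print(len(r),s.x,np.abs(s.fun).mean())
```

```text
[453.94659396 282.90756625 394.07571675] 456 [452.91233884 206.75298236 152.76687952] 1.1917 [455.10253211 205.37818945 269.94694206]
4648 [469.17636732 248.56757393  53.55187673] 2.831658310231276
```

View pics/w1.png

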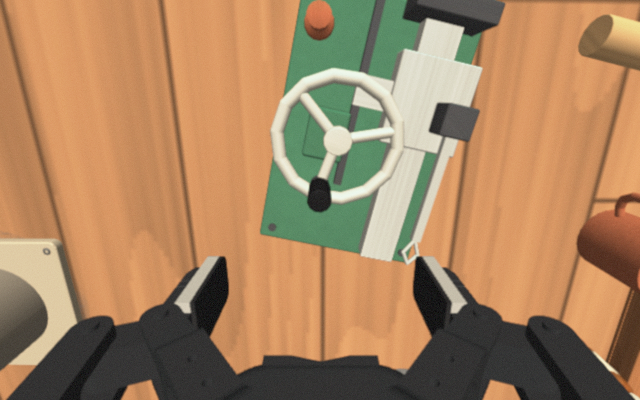

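The wrist view shows the grip top at about (319,190), the hub at (338,140), the end stop at (453,10) and a carriage gap of roughly 30–40 mm. That agrees with a handwheel angle of about 4.58 rad. Next I grasp the grip and start winding.

```bash
cat >> h.py <<'E'
C=np.array([469.2,249.1]); Z=136
def wind(a0,a1,step=12,speed=45,thr=None,r=45.):
    "arc about C, world angles in deg, clockwise"
    n=max(1,int(np.ceil(abs(a1-a0)/step)))
    for a in np.linspace(a0,a1,n+1)[1:]:
        t=np.radians(a); hit=ctrl.movel([C[0]+r*np.cos(t),C[1]+r*np.sin(t),Z],speed=speed,threshold=thr)
        s=state(); p=s['position']; d=p[:2]-C
        print(round(a),hit,p.round(1),'r',np.hypot(*d).round(1),'ang',np.degrees(np.arctan2(d[1],d[0])).round(1),'F',s['wrist_force'].round(1),round(s['grip_width'],1),round(s['clock'],1))
        if hit or np.abs(s['wrist_force']).max()>35: return a
E
python3 - <<'E'
from h import *
ctrl.movel([453.4,206.4,Z],speed=120)
jaws.grasp(35); ctrl.hold(.2)
s=state(); print(s['position'],s['grip_width'],s['wrist_force'],s['clock'])
wind(-110,-158)
E
```

```text
[453.61974234 206.48744834 136.26404882] 19.076592728563377 [-0.66409068 -0.02106407  1.79723594] 3.2667
-122 False [444.9 211.1 136.2] r 45.1 ang -122.5 F [-1.4 -0.5  4.8] 19.1 3.6
-134 False [437.6 217.2 136.2] r 44.9 ang -134.8 F [-1.7 -0.4  5.6] 19.0 4.0
-146 False [431.8 224.7 136.2] r 44.7 ang -146.9 F [-0.1  0.7  5.4] 19.1 4.3
-158 False [427.7 233.  136.2] r 44.5 ang -158.8 F [1.1 0.7 3.9] 18.7 4.7
```

Run:
```python
from h import *
if wind(-158,-358) is None:
    wind(-358,-388,step=6,speed=20,thr=12)
ctrl.hold(.3); s=state(); print(s['position'],s['wrist_force'],s['grip_width'])
f=grab_frame('side'); cv2.imwrite('pics/s2.png',cv2.resize(f['img'][180:380,200:420,::-1],None,fx=2.5,fy=2.5))
```

```text
-170 False [425.5 241.4 136.2] r 44.4 ang -170.1 F [ 1.8 -0.1  3.8] 19.0 5.1
-182 False [425.  250.5 136.2] r 44.2 ang 178.2 F [ 2.7 -0.2  4.3] 19.3 5.4
-193 False [426.3 259.5 136.3] r 44.2 ang 166.4 F [ 5.  -0.4  3.5] 19.1 5.8
-205 False [429.3 267.9 136.3] r 44.1 ang 154.8 F [ 5.5 -2.3  5.1] 19.1 6.1
-217 False [433.9 275.4 136.2] r 44.1 ang 143.3 F [ 4.5 -2.9  4.8] 18.8 6.5
-229 False [439.8 281.9 136.2] r 44.1 ang 131.9 F [ 3.5 -3.8  5.6] 19.4 6.8
-240 False [446.8 287.1 136.2] r 44.1 ang 120.5 F [ 4.4 -4.4  6.3] 18.7 7.2
-252 False [454.8 290.9 136.2] r 44.2 ang 109.0 F [ 2.2 -4.2  8.6] 19.0 7.6
-264 False [463.5 293.  136.2] r 44.2 ang 97.4 F [ 1.2 -3.4  8.2] 19.3 7.9
-276 False [472.5 293.4 136.2] r 44.4 ang 85.8 F [ 0.5 -1.7  8.8] 19.2 8.3
-287 False [481.4 291.9 136.2] r 44.5 ang 74.1 F [-0.5  0.4  7.2] 19.1 8.6
-299 False [490.  288.7 136.2] r 44.7 ang 62.3 F [0.3 0.9 7.8] 18.9 9.0
-311 False [497.8 283.7 136.2] r 44.9 ang 50.5 F [-0.1  0.9  7.2] 18.9 9.4
-323 False [504.5 277.2 136.2] r 45.1 ang 38.5 F [1.7 1.5 6.2] 19.0 9.7
-334 False [509.8 269.2 136.2] r 45.3 ang 26.3 F [1.6 2.3 5.1] 19.2 10.1
-346 False [513.4 260.  136.3] r 45.5 ang 13.9 F [4.5 2.3 5.8] 19.0 10.4
-358 False [514.9 250.4 136.3] r 45.7 ang 1.6 F [5.3 0.8 4.8] 19.3 10.8
-364 False [514.8 246.1 136.3] r 45.7 ang -3.8 F [5.6 0.9 4.5] 18.9 11.2
-370 False [514.3 241.2 136.3] r 45.8 ang -9.9 F [6.4 0.  4.5] 19.1 11.6
-376 False [513.8 238.6 136.3] r 45.8 ang -13.3 F [6.2 5.2 2. ] 18.9 11.9
-382 True [513.9 238.6 136.3] r 45.9 ang -13.2 F [1.7 2.6 0.1] 19.0 12.2
[514.02008089 238.57604634 136.36615224] [-1.62441034  2.34631177 -1.52581537] 19.123228757068933
```

View pics/s2.png

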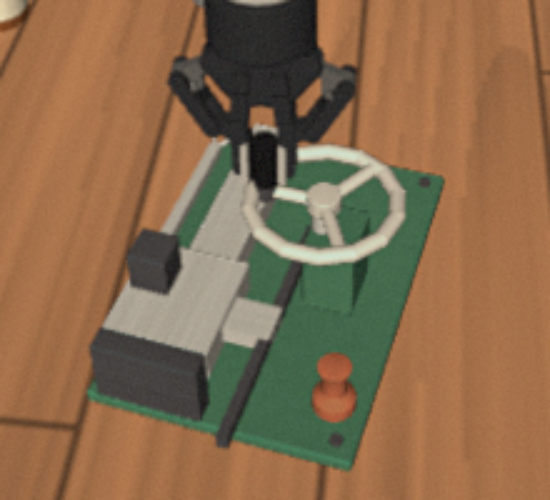

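The carriage appears to touch the dark end stop (contact at about (150,340) in the crop), and the wheel stopped hard at -13°, the rest's +x. Next I release, verify from above, and go over the knob.

```bash
python3 - <<'E'
from h import *
jaws.let_go(); ctrl.hold(.2)
ctrl.movel([514,238.6,270],speed=150)
f=grab_frame('wrist'); save(f,'w3')
P=cloud(f); z=P[...,2]; im=f['img'].astype(int)
t=P[(abs(z-153)<5)&(im.max(-1)<80)&(np.hypot(P[...,0]-514,P[...,1]-238)<25)]
m=t.mean(0); print(m,np.degrees(np.arctan2(m[1]-C[1],m[0]-C[0])))
for y in (28,-152): print(y,planner.ik([486.3,-245.8,270],[180,0,y]))
def go(y):
    ctrl.goto([486.3,-245.8,270],[180,0,y])
try: go(28)
except ctrl.MotionError as e: print(e); go(-152)
ctrl.hold(.2)
f=grab_frame('wrist'); save(f,'w4'); P=cloud(f); z=P[...,2]; im=f['img'].astype(int)
t=P[(abs(z-152)<5)&(im.max(-1)<80)&(np.hypot(P[...,0]-486,P[...,1]+246)<25)]
print(f['eye'],len(t),t.mean(0) if len(t) else 0); s=state(); print(s['clock'],s['position'],s['wrist_force'])
E
python3 -c "
import cv2,numpy as np
a=[cv2.imread(f'pics/{n}.png') for n in('w3','w4')]
cv2.imwrite('pics/c5.png',cv2.resize(np.vstack(a),(480,600)))"
```

```text
[513.1648057  239.51041588 152.64135429] -12.304610789276797
28 [-33.61246699   7.13111817  -9.80338824  73.06549359   0.
 118.38753301]
-152 [-33.61246699   7.13111817  -9.80338824  73.06549359   0.
 -61.61246699]
[ 553.24208647 -208.24689039  394.05594209] 902 [ 487.66249668 -244.35133829  151.78431174]
16.4917 [ 486.62107716 -245.13465676  270.02104038] [-0.18656447 -0.53850259 -0.35951327]
```

View pics/c5.png

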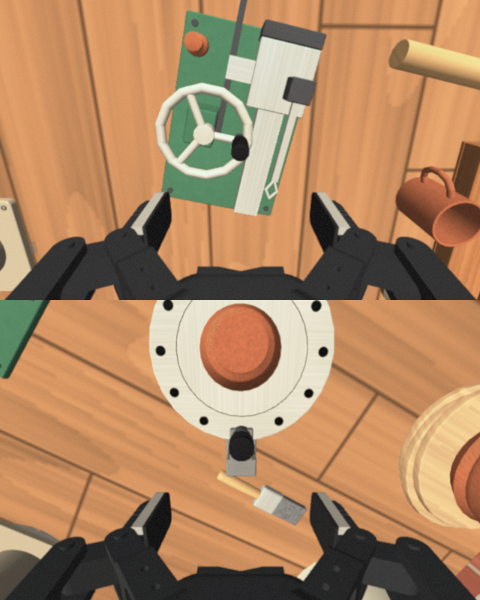

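In the top image the carriage block meets the end stop at about (290,45) with no gap, and the wheel stayed put after release. In the lower one the knob is at (241,447), lined up between the fingers. Next I grasp and pull.

Run:
```python
from h import *
def pr(t):
    s=state(); print(t,s['position'].round(2),s['wrist_force'].round(1),round(s['grip_width'],2),round(float(np.max(s['finger_force'])),1),round(s['clock'],2))
x,y=487.1,-245.0
ctrl.movel([x,y,180],speed=150); ctrl.movel([x,y,137],speed=60); pr('down')
jaws.grasp(80); ctrl.hold(.3); pr('grasped')
p=state()['position']; z0=p[2]
for dz in (5,10,15):
    ctrl.movel([x,y,137+dz],speed=20); pr(dz)
h=ctrl.movel([x,y,137+24],speed=10,threshold=20); pr(h); ctrl.hold(.3); pr('hold')
f=grab_frame('side'); cv2.imwrite('pics/s6.png',cv2.resize(f['img'][90:190,250:390,::-1],None,fx=4,fy=4))
```

```text
down [ 487.32 -245.13  137.16] [ 0.3 -0.3  0.9] 85.56 0.0 18.11
grasped [ 487.59 -245.64  137.58] [-0.7 -2.5  4.2] 26.33 78.6 18.98
5 [ 487.44 -245.57  140.75] [ 3.8 -5.5 -6.5] 25.97 79.0 19.38
10 [ 487.42 -245.54  145.36] [ 3.8 -5.6 -7.6] 26.12 79.1 19.78
15 [ 487.39 -245.52  149.98] [ 5.  -6.2 -9.9] 26.28 79.2 20.18
False [ 487.19 -245.4   155.96] [ 10.   -9.8 -25.3] 26.18 80.2 21.23
hold [ 487.2  -245.41  155.96] [  9.8  -8.6 -25.1] 26.11 80.2 21.53
```

View pics/s6.png

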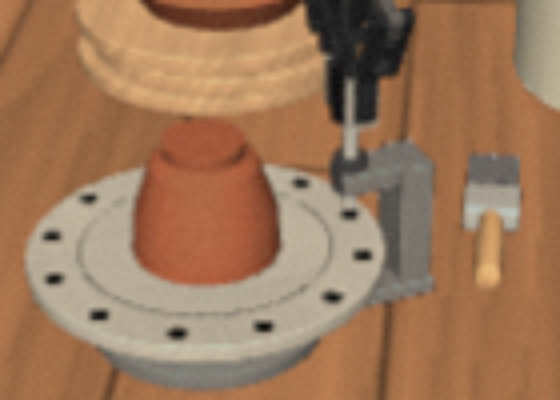

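The view shows the knob held at about (350,100), with a long bare stem down to the barrel at (350,165). The pot and brush are undisturbed. The tool rose 18.4 mm and the pull is a steady 25 N, above the spring's 12 N, so the plunger is on its stop.

Run:
```python
from h import *
s=state(); print(s['position'],s['wrist_force'],s['clock']); print(order.close_job())
```

```text
[ 487.19737805 -245.39735682  155.96095142] [  9.56358047  -9.79060329 -25.67543867] 21.5833
the job is handed in; nothing more can be done
None
```

I wound the carriage against its end stop, then pulled the index plunger up to its stop and handed the job in at 21.6 s while still holding it; the pot, stamp and brush were not touched.

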